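# Weigh a wooden pattern on the bench beam scale

## Task

Weigh the finished wooden pipe-bend pattern on the green bench beam scale: set it down gently in the middle of the pan, standing on its big round flange, and let go. Then nudge the brass poise out along the notched beam with the fingertips, easing it up over each notch with less than 7 N, never gripping it or shoving it, until it sits fully down in its notches and the beam, swinging free, comes to rest with the red pointer level with the green band of the index post. Do not lean on the beam or the pan, and leave the gouge, the core box and the try square where they lie.

Things in the scene. Friction and masses are not known exactly. Their poses are not given: they have to be found in the camera images.
- scale: Fixed green cast-iron bench beam scale. Origin: on the bench top, below the fulcrum; y runs along the beam from fulcrum to pointer (poise side), pan on the -y side. Base: x +-65 mm, y -175 to 25, top 32 mm high; then a tongue, x +-25 mm, to y 330, top 24 mm high. Fulcrum fork at y 0: 34 (x) by 28 mm (y), 140 mm high. Stop fork (y 270, 30 mm wide) and index post (y 317): 162 mm high.
- beam: Steel beam on the fulcrum, 8 mm thick (x), 22 mm high, tips up or down 0.06 rad to its stops. Origin on the pivot, 125 mm above the bench; y along the beam to the pointer, tipping with it; z square to it. Top edge 12 mm above the origin, with V notches (7 mm wide, 2 deep, 30 degree flanks, 11 mm flats between) every 18 mm, 40 to 238 mm from the pivot; end block at 245 mm, 17 mm above the origin.
- zero_notch (a point): Where the poise's origin lies on the beam when it sits in its zero notch, 58 mm from the pivot, as at the start: empty pan, pointer centred. The farthest setting is 9 notches (162 mm) outwards, 450 g. Each notch (18 mm) outwards balances 50 g more in the pan and, when the beam is off its stops, lowers the pointer by 6 mm.
- poise: Brass sliding weight, 0.28 kg, saddled loosely on the beam. Origin: midway between its two nibs (36 mm apart along y), at their underside; seated, it lies 10 mm above the beam's y axis, with the nibs up on the flats 11.8 mm. Axes as the beam's. Above the beam a thumb block, below it a bob 34 (x) by 42 mm (y), down to 52 mm below the origin. It can rise 6 mm, not come off.
- poise_top (a point): Top centre of the poise's brass thumb block: 20 mm (x) by 42 mm (y), its top 32 mm and its foot 4 mm above the poise's origin. Pushed level while the beam is on its upper stop it binds (6 to 10 N): the finger's drag keeps the nibs down. A finger that eases up as it pushes (7 mm on, 8 up) needs 2 to 5 N; so does a level push near balance. On the flats it slides freely.
- pointer (a point): Tip of the red pointer at the beam's outer end, 305 mm from the pivot. Pan heavier: it rests on its upper stop, 18 mm above the index; poise too far out: 18 mm below. Let alone, the beam comes to rest in about 1 s.
- index (a point): Centre of the green band (9 mm high, between two black lines) on the white index post just beyond the pointer; z up. The pointer is centred when its tip is as high as this point; the band reaches 4.5 mm up and down.
- pan_floor (a point): Centre of the floor of the round aluminium pan, 100 mm to the -y side of the fulcrum, 165 mm above the bench when level. Floor flat to 60 mm from the centre, rim 6 mm high, 142 mm across over all. The pan stays level and sinks 6 mm to its stop when loaded; a load weighs alike anywhere in it.
- pattern: Pale wooden pattern of a flanged pipe bend, 0.26 to 0.43 kg. Origin: centre of the underside of the flange (100 mm across, 16 thick) it stands on; z up. Neck 50 mm across. At 78 mm height a branch 50 mm across runs along -x to 50 mm, then a flange 68 across, 12 thick, then a red core print 32 across, ending at 82 mm. Bend's top at 103 mm. Grip the bend along y (50 mm) at 78 mm height.
- gouge: Bystander: wood gouge, 250 mm long, lying on the bench on the right (-y); handle 26 mm thick. Leave it.
- core_box: Bystander: half of a wooden core box, 100 x 74 x 40 mm, on the bench on the left (+y). Leave it.
- try_square: Bystander: try square, dark wooden stock 100 x 22 x 16 mm, steel blade 150 mm, flat on the bench. Leave it.
Mind the look-alikes: they are no part of the job. Of the things that look like the poise, the middle-sized one is meant.

How it is judged:
By the outcome, as a careful person would: the job done as asked, in the order asked, and still so for the second after the job is handed in, with the robot touching nothing.
It also fails if it takes over 72 s, if anything falls off the work surface, if the arm or the gripper's body presses on something with over 40 N, if the wrist force passes 120 N, or if a joint passes its speed limit or range.

## Robot

A 6-joint arm with a two-finger parallel gripper is mounted at the origin on the work surface. World frame = base frame: x ahead of the robot, y to its left, z up, the work surface at z = 0. Lengths are in m, angles in rad, forces in N, time in s.
With the tool pointing down it reaches from about 0.375 to 0.925 m from the base axis. Payload 5.7 kg.
Tool frame: the origin (TCP) lies midway between the tips of the shut fingers; the grasp point (between the pads) lies 19 mm behind it; z points along the fingers, y is the line along which they close (so a half turn about z gives the same grasp; the last joint's range is limited). The gripper opens to 88 mm and grips with 3 to 60 N. Pads are 20 mm wide; open, the fingers measure 115 mm over their backs; the gripper's body (75 mm by 178 mm) begins 61 mm behind the grasp point.
Start: joints at [1.094, 0.359, 1.51, -0, 1.272, -0.115], TCP at [0.212, 0.561, 0.223] pointing down, gripper open.
Joint ranges: [-2.97, 2.97], [-1.01, 2.36], [0.21, 2.38], [-0.96, 4.11], [0.2, 2.71], [-2.98, 2.98]. Speed limits (rad/s): [2.39, 2.39, 3.14, 3.14, 3.14, 3.14].

## Interface

Orientations are given as a unit quaternion [x, y, z, w].
In Python, from bench import move_ptp, servo_line, goto_joints, move_gripper, sleep, inverse_kinematics, capture, PlanningError, close_job, spot_in, silhouettes, current_clock, current_joint_pos, current_qvel, current_joint_torque, current_position, current_orientation, current_force, current_torque, current_finger_gap, current_grip_force gives the robot as it stands. Calls block until the motion is done:
- move_ptp(position, orientation): joint-space move of the TCP to a pose.
- servo_line(position, orientation=None, rate=0.15, contact_N=None): straight line of the TCP; orientation=None keeps the orientation; rate is the mean speed in m/s. With contact_N (N) it stops when the force on the tool has changed by that much, and returns True; else False.
- goto_joints(angles): joint-space move.
- move_gripper(opening): finger opening in m; the grip force is fixed at half the most; returns when the fingers have stopped.
- sleep(seconds).
- inverse_kinematics(position, orientation): joint angles nearest the present ones, or None.
- capture(name): name is "scene" or "top" or "wrist"; returns a dict with "image" (420x560x3 uint8, blue, green, red), "range_z" (420x560 float32, m along the optical axis (not along the pixel's ray), 0 where there is no reading), "intrinsics" (3x3 intrinsics, pixels), "R" (3x3) and "t" (3): a world point X has camera coordinates R X + t. Camera axes: x right, y down, z forward; pixel columns grow to the right and rows downward; lengths in m; the calibration is good to about 2 mm. The wrist camera is an equidistant fisheye: a pixel r from the principal point sees the ray r / f radians off the axis. A picture is of the moment at which its call begins.
A pose or a line that the arm cannot do raises PlanningError and nothing moves.
- close_job(): hands the job in; it is judged then, once.
Trained networks look in the newest picture that a camera, given by its name, has taken for a name from the list of things; names that differ only in an ending like _2 or _b are one class to them, and where a whole thing is asked for, a point or a joint stands for the part that bears it (a point fixed in the world has none). Each returns a list of dicts, best first, with "conf" (0 to 1); they miss things now and then, are a little off and sometimes report something else, mostly with a low value. They report only what shows in the picture. A call takes as long as a camera call. They do not tell look-alikes from the thing itself.
- spot_in(camera, query): "xy" ([column, row] in pixels, amid what is visible of it).
- silhouettes(camera, query): "region" (420x560 bool, what is visible of it) and "xy" ([column, row] in pixels, amid what is visible of it).
Readings, each from a call of its own:
- current_clock(): time.
- current_joint_pos(): joint angles.
- current_qvel(): joint speeds.
- current_joint_torque(): joint torques, N m.
- current_position(): TCP position.
- current_orientation(): TCP orientation.
- current_force(): force on the tool from outside, world axes, zero at the start.
- current_torque(): the same for the moment, N m.
- current_finger_gap(): finger opening in m.
- current_grip_force(): force on a finger pad.
Only numpy, scipy, OpenCV 4.12 (cv2) and the standard library are available. Lean on these libraries where they do the work, as an engineer would, in place of code of your own. Each camera call takes 0.05 s, during which the arm holds its last target. There are 200 camera calls.

## Working session

There is one attempt and no reset: what is moved stays moved. The work goes in short steps, each a Python script; the robot and the scene stay as the last script left them, time stands still between calls to the robot, and variables do not carry over. Pictures are saved under pics/ and viewed, at most 10 in all, crops included, and the job is handed in when it is done.

```bash
mkdir -p pics; ls; cat > h.py <<'E'
from bench import *
import numpy as np, cv2
def pt(c,u,v,z=None):
    K=c["intrinsics"];d=c["range_z"][int(round(v)),int(round(u))] if z is None else z
    p=np.array([(u-K[0,2])/K[0,0]*d,(v-K[1,2])/K[1,1]*d,d])
    return c["R"].T@(p-c["t"])
def cloud(c):
    K=c["intrinsics"];v,u=np.mgrid[:420,:560];d=c["range_z"]
    P=np.stack([(u-K[0,2])/K[0,0]*d,(v-K[1,2])/K[1,1]*d,d],-1)
    return (P-c["t"])@c["R"]
def onplane(c,u,v,zw):
    K=c["intrinsics"];r=c["R"].T@np.array([(u-K[0,2])/K[0,0],(v-K[1,2])/K[1,1],1]);o=-c["R"].T@c["t"]
    return o+r*(zw-o[2])/r[2]
E
python3 - <<'E'
from h import *
print(current_clock(),current_orientation())
for n in("scene","top"):
    c=capture(n);cv2.imwrite(f"pics/{n}0.png",c["image"]);print(n,-c["R"].T@c["t"],c["intrinsics"][0,0])
    for q in("pattern","poise","scale","poise_top","pointer","index","pan_floor","zero_notch","gouge","core_box","try_square"):
        for r in spot_in(n,q)[:4]:
            u,v=r["xy"];print(q,round(r["conf"],2),np.round(r["xy"]),pt(c,u,v).round(3))
print(current_clock())
E
```

```text
pics
0.0 [ 1.79915481e-01  9.83681657e-01 -8.63505399e-04 -2.67172150e-04]
scene [ 1.29948797 -0.20142435  0.86067965] 443.33175099724957
pattern 0.75 [318. 201.] [0.478 0.112 0.098]
pattern 0.48 [247. 222.] [ 0.585 -0.093  0.165]
poise 0.8 [287. 307.] [ 0.739 -0.034  0.033]
poise 0.71 [305. 231.] [0.612 0.038 0.135]
poise 0.66 [339. 286.] [0.736 0.084 0.072]
scale 0.66 [269. 249.] [ 0.557 -0.036  0.032]
poise_top 0.86 [344. 283.] [0.74  0.092 0.085]
poise_top 0.67 [286. 307.] [ 0.738 -0.037  0.035]
pointer 0.81 [249. 224.] [ 0.592 -0.09   0.165]
pointer 0.62 [318. 202.] [0.48  0.112 0.096]
pan_floor 0.95 [236. 223.] [ 0.584 -0.118  0.166]
zero_notch 0.6 [247. 226.] [ 0.6   -0.096  0.165]
gouge 0.7 [160. 247.] [ 0.481 -0.305  0.023]
core_box 0.86 [408. 213.] [0.494 0.38  0.017]
try_square 0.62 [232. 198.] [ 0.315 -0.094  0.006]
top [0.49453611 0.03071501 1.14356119] 461.8387024092003
pattern 0.61 [241. 253.] [0.458 0.113 0.102]
poise 0.97 [249. 137.] [0.718 0.089 0.119]
poise 0.65 [268. 186.] [0.6   0.049 0.167]
poise 0.61 [299. 137.] [ 0.73  -0.026  0.054]
poise 0.26 [245. 253.] [0.458 0.105 0.103]
scale 0.66 [310. 187.] [ 0.601 -0.044  0.136]
scale 0.18 [344. 190.] [ 0.59  -0.113  0.165]
poise_top 0.83 [267. 189.] [0.595 0.049 0.166]
poise_top 0.6 [299. 134.] [ 0.734 -0.026  0.066]
poise_top 0.59 [252. 139.] [0.713 0.082 0.121]
pointer 0.68 [244. 250.] [0.464 0.105 0.105]
pointer 0.55 [341. 186.] [ 0.598 -0.108  0.169]
index 0.93 [312. 189.] [ 0.597 -0.048  0.132]
pan_floor 0.58 [345. 187.] [ 0.595 -0.116  0.169]
zero_notch 0.55 [338. 184.] [ 0.601 -0.102  0.164]
zero_notch 0.34 [329. 292.] [ 0.356 -0.092  0.008]
gouge 0.91 [410. 247.] [ 0.462 -0.289  0.026]
gouge 0.72 [312. 188.] [ 0.597 -0.049  0.137]
gouge 0.25 [340. 187.] [ 0.595 -0.105  0.168]
core_box 0.86 [142. 234.] [0.507 0.357 0.02 ]
try_square 0.81 [327. 295.] [ 0.349 -0.088  0.009]
1.2
```

View pics/scene0.png

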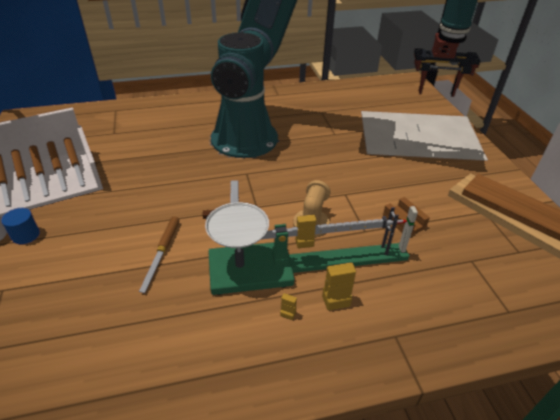

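View pics/top0.png

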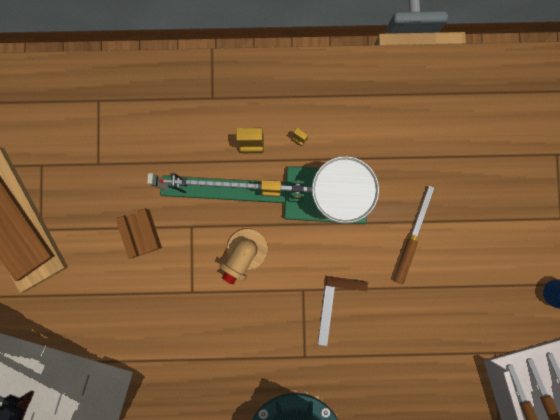

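The scene view shows the scale with its pan at (237,223), the index post at (408,230) and the pattern at (316,203). There are three brass candidates:
- **Small:** (288,306), lying on the bench.
- **Large:** (339,286), standing on the bench.
- **Middle:** (306,231), or (270,187) in the top view. It is saddled on the beam next to the fulcrum, so it fits the description.

Next I'll measure positions and confirm the poise in one crop.

```bash
python3 - <<'E'
from h import *
c=capture("top");s=capture("scene")
im=np.hstack([cv2.resize(c["image"][110:290,140:390],None,fx=1.6,fy=1.6,interpolation=cv2.INTER_CUBIC),cv2.resize(s["image"][190:325,220:430],(400,288),interpolation=cv2.INTER_CUBIC)])
cv2.imwrite("pics/crop.png",im)
P=np.concatenate([cloud(c).reshape(-1,3)]);C=c["image"].reshape(-1,3).astype(int)
u=np.tile(np.arange(560),420);v=np.repeat(np.arange(420),560)
# pan
for nm,cc in(("top",c),("scene",s)):
    Q=cloud(cc).reshape(-1,3)
    m=(abs(Q[:,2]-.168)<.008)&(np.hypot(Q[:,0]-.595,Q[:,1]+.113)<.085)
    ce,r=cv2.minEnclosingCircle(Q[m][:,:2].astype(np.float32));print(nm,"pan",ce,r,m.sum(),np.median(Q[m][:,2]))
m=(P[:,2]>.12)&(P[:,2]<.2)&(P[:,1]>-.03)&(P[:,1]<.33)&(abs(P[:,0]-.6)<.06)
B=P[m];l=cv2.fitLine(B[:,:2].astype(np.float32),cv2.DIST_HUBER,0,.01,.01).ravel();print("beam line",l)
for y0 in np.arange(-.03,.33,.01):
    k=(B[:,1]>=y0)&(B[:,1]<y0+.01)
    if k.any():print(round(y0,3),B[k][:,0].mean().round(4),B[k][:,2].min().round(3),B[k][:,2].max().round(3),k.sum())
# pattern
for nm,cc in(("top",c),("scene",s)):
    Q=cloud(cc).reshape(-1,3);near=np.hypot(Q[:,0]-.45,Q[:,1]-.11)<.14
    f=near&(abs(Q[:,2]-.016)<.005)&(cc["image"].reshape(-1,3).min(1)>0)
    b=near&(Q[:,2]>.06)&(Q[:,2]<.12)
    D=Q[b];mu=D[:,:2].mean(0);e=np.linalg.svd(D[:,:2]-mu,full_matrices=False)[2][0]
    print(nm,"bend mu",mu,"axis",e,"zmax",np.percentile(D[:,2],99),b.sum(), "ends",np.percentile((D[:,:2]-mu)@e,[0,100]))
    F=Q[f];
    ce,r=cv2.minEnclosingCircle(F[:,:2].astype(np.float32));print("flange",ce,r,f.sum())
for q in("poise","pattern"):
  for r in silhouettes("top",q)[:4]:
    ys,xs=np.nonzero(r["region"]);print(q,r["conf"],r["xy"],xs.min(),xs.max(),ys.min(),ys.max())
# flange pale mask on ring: points z .012-.02
E
```

```text
top pan (0.5911859273910522, -0.11554250866174698) 0.07072924822568893 3437 0.16621402312280412
scene pan (0.5889392495155334, -0.11600843071937561) 0.07269205152988434 2240 0.1660840668241667
beam line [0.08171505 0.99665576 0.60945624 0.12421293]
-0.03 0.5981 0.129 0.144 54
-0.02 0.5984 0.128 0.144 82
-0.01 0.5988 0.126 0.144 50
0.0 0.6003 0.131 0.139 20
0.01 0.601 0.129 0.14 22
0.02 0.6009 0.13 0.173 44
0.03 0.6013 0.127 0.17 55
0.04 0.6026 0.124 0.17 54
0.05 0.6028 0.122 0.171 46
0.06 0.604 0.122 0.171 27
0.07 0.6055 0.122 0.141 23
0.08 0.6065 0.131 0.141 19
0.09 0.6072 0.127 0.141 19
0.1 0.6082 0.12 0.143 24
0.11 0.6088 0.125 0.139 18
0.12 0.6095 0.13 0.14 20
0.13 0.6107 0.125 0.14 19
0.14 0.6115 0.122 0.14 23
0.15 0.6122 0.128 0.141 19
0.16 0.6126 0.131 0.139 17
0.17 0.6139 0.123 0.141 23
0.18 0.6146 0.123 0.14 19
0.19 0.6152 0.121 0.142 21
0.2 0.6163 0.129 0.14 18
0.21 0.6172 0.121 0.142 23
0.22 0.6184 0.12 0.145 30
0.23 0.6177 0.129 0.146 24
0.24 0.6218 0.127 0.165 39
0.25 0.6184 0.121 0.167 54
0.26 0.6214 0.125 0.13 12
0.27 0.6216 0.125 0.132 12
0.28 0.6241 0.127 0.131 12
0.29 0.6236 0.121 0.166 85
0.3 0.6229 0.124 0.165 30
top bend mu [0.4411467  0.11847287] axis [-0.85184507  0.52379383] zmax 0.11382106567564763 975 ends [-0.05326601  0.05379058]
flange (0.4577005207538605, 0.08428116142749786) 0.13384506106376648 720
scene bend mu [0.45271355 0.11467583] axis [ 0.83939515 -0.54352165] zmax 0.11249402303545812 676 ends [-0.05177616  0.04242999]
flange (0.49894875288009644, 0.09802047163248062) 0.08178213983774185 153
poise 0.97 [248.3, 139.1] 236 263 128 152
poise 0.82 [269.7, 186.9] 261 280 180 196
poise 0.52 [298.9, 135.1] 293 306 128 144
poise 0.4 [140.9, 231.6] 116 161 209 257
pattern 0.61 [244.7, 252.2] 220 268 229 283
```

View pics/crop.png

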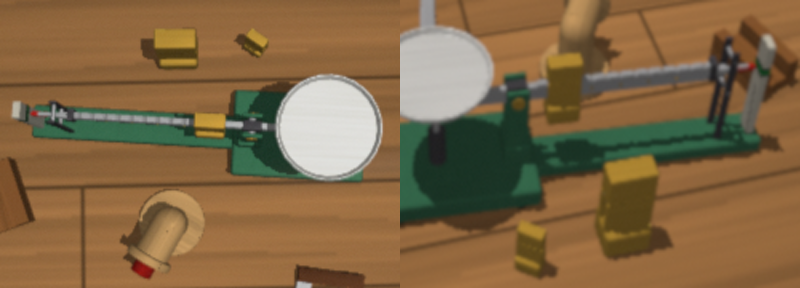

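The crop confirms the poise is the brass block saddled on the beam at crop pixel (210,125), beside the fulcrum. The larger (175,45) and smaller (255,40) ones lie on the bench. The pan centre, beam line and heights match the given sizes, so I'll refine the pattern's origin and grasp it.

```bash
cat >> h.py <<'E'
from scipy.spatial.transform import Rotation as Rn
d=np.array([.0817,.9967]);FU=np.array([.598,-.016])
def down(x,y):
    x=np.array([x,y,0.])/np.hypot(x,y);z=np.array([0,0,-1.]);return Rn.from_matrix(np.c_[x,np.cross(z,x),z]).as_quat()
def S(s,z,off=0.):  # scale coords (m along beam, height) -> world
    p=FU+d*s+off*np.array([d[1],-d[0]]);return np.array([*p,z])
E
python3 - <<'E'
from h import *
c=capture("top");P=cloud(c)
near=np.hypot(P[...,0]-.46,P[...,1]-.105)<.09
hsv=cv2.cvtColor(c["image"],cv2.COLOR_BGR2HSV)
r=[x for x in silhouettes("top","pattern") if np.hypot(*(np.array(x["xy"])-[245,252]))<15]
f=r[0]["region"]&(P[...,2]>.008)&(P[...,2]<.024)
v,u=np.nonzero(f);F=np.array([onplane(c,a,b,.016)[:2] for a,b in zip(u,v)])
# circle fit to outer hull with fixed r=50mm
from scipy.optimize import least_squares
H=cv2.convexHull(F.astype(np.float32))[:,0]
o=least_squares(lambda q:np.minimum(np.hypot(*(F-q).T)-.05,0)*0+np.maximum(np.hypot(*(F-q).T)-.049,0),[.465,.104]).x
ce,rr=cv2.minEnclosingCircle(F.astype(np.float32));print("flange",o,ce,rr,len(F))
D=P[near&(P[...,2]>.06)&(P[...,2]<.12)][:,:2];e=np.array([-.846,.533]);
print("side extents about far-end est",np.percentile((D-[.4653,.1036])@[.533,.846],[1,50,99]),np.percentile((D-[.4653,.1036])@e,[0,1,99]))
for q,p in((down(*e),[.459,.108,.059]),(down(-.9967,.0817),S(-.1,.3)),(down(*d),S(.03,.15)),(down(*-d),S(.03,.15)),(down(*d),S(.21,.15)),(down(*-d),S(.21,.15))):
    print(p,inverse_kinematics(p,q))
E
```

```text
flange [0.4659771  0.10459902] (0.46592509746551514, 0.10452090948820114) 0.0498969592154026 703
side extents about far-end est [-0.03013672 -0.00049941  0.02876986] [-0.02490019 -0.02242545  0.07983115]
[0.459, 0.108, 0.059] [ 8.44470407e-02  4.06685796e-01  1.95603018e+00 -4.44089210e-16
  7.78876681e-01 -9.24145619e-01]
[ 0.58983 -0.11567  0.3    ] [-3.08532269e-01  3.02619404e-01  1.40064441e+00 -4.44089210e-16
  1.43832884e+00 -1.79754095e+00]
[0.600451 0.013901 0.15    ] [-9.18226569e-02  4.31438346e-01  1.59119401e+00 -4.44089210e-16
  1.11896029e+00 -1.00350087e-02]
[0.600451 0.013901 0.15    ] None
[0.615157 0.193307 0.15    ] [ 1.97412554e-01  4.89348522e-01  1.48804918e+00 -4.44089210e-16
  1.16419496e+00  2.79200202e-01]
[0.615157 0.193307 0.15    ] [ 1.97412554e-01  4.89348522e-01  1.48804918e+00 -4.44089210e-16
  1.16419496e+00 -2.86239245e+00]
```

```bash
python3 - <<'E'
from h import *
e=np.array([-.846,.533]);g=np.array([.466,.1045])+.007*e;q=down(*e)
move_ptp([*g,.2],q);f0=np.mean([current_force() for _ in range(5)],0)
servo_line([*g,.060],rate=.12);move_gripper(.03)
print("gap",current_finger_gap(),current_grip_force(),current_clock())
servo_line([*g,.11],rate=.1);sleep(.3)
F=[]
for _ in range(10):F.append(current_force());sleep(.03)
print("f0",f0,"F",np.mean(F,0),np.std(F,0))
w=(f0-np.mean(F,0))[2]/9.81;print("mass",w,current_clock())
servo_line([*g,.30],rate=.25)
c=capture("scene");cv2.imwrite("pics/lift.png",c["image"])
qp=down(-.9967,.0817);b=np.array([-.9967,.0817])
t=S(-.1,.30);t[:2]+=.007*b
move_ptp(t,qp);
F=[]
for _ in range(10):F.append(current_force());sleep(.02)
print("mass2",(f0-np.mean(F,0))[2]/9.81,current_clock())
E
```

```text
gap 0.049578489412249016 29.993333034217358 5.3667
f0 [-0.09297837 -0.71208522 -0.6622175 ] F [ 0.12110241  0.06445672 -3.89461065] [0.32462315 0.25767076 0.43814674]
mass 0.32949981072520595 6.65
mass2 0.35725073288350717 8.775
```

View pics/lift.png

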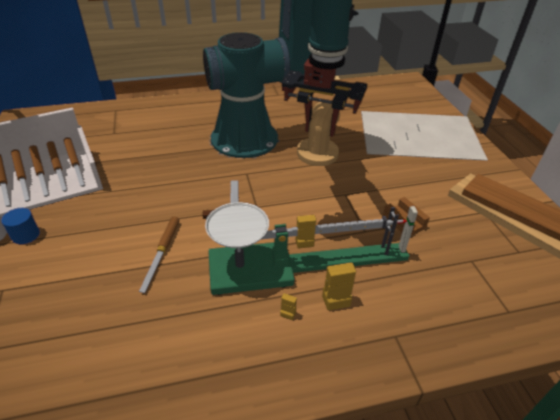

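The lift view shows the pattern gripped upright at (318,140), clear of everything. The scale and poise haven't moved. Now I'll lower it onto the pan.

```bash
python3 - <<'E'
from h import *
p=current_position();
servo_line([p[0],p[1],.236],rate=.12);sleep(.15)
r=servo_line([p[0],p[1],.214],rate=.02,contact_N=2.2);print(r,current_position(),current_force())
move_gripper(.088);print(current_position(),current_clock(),current_force())
servo_line([p[0],p[1],.33],rate=.2)
move_gripper(0.0)
c=capture("top");cv2.imwrite("pics/placed.png",c["image"])
P=cloud(c).reshape(-1,3)
for lo,hi in((.175,.19),(.22,.29)):
    m=(P[:,2]>lo)&(P[:,2]<hi)&(np.hypot(P[:,0]-.59,P[:,1]+.1157)<.12);print(m.sum(),P[m].mean(0) if m.any() else 0)
print(current_clock())
E
```

```text
True [ 0.58253808 -0.11354323  0.21895938] [-0.33077241 -1.37819284  4.66108877]
[ 0.5813168  -0.11311077  0.21750527] 11.1833 [-0.73813753 -0.14875432  0.70173891]
247 [ 0.59589279 -0.09445009  0.17685653]
157 [ 0.57089113 -0.09173581  0.24893789]
13.2833
```

```bash
cat >> h.py <<'E'
E
python3 - <<'E'
from h import *
q=down(*d)
move_ptp(S(.016,.30),q);servo_line(S(.016,.149),rate=.15);sleep(.2)
f0=current_force();r=servo_line(S(.034,.149),rate=.012,contact_N=1.6)
p=current_position();print(r,"s",(p[:2]-FU)@d,p,f0,current_force(),current_clock())
c=capture("scene");cv2.imwrite("pics/touch.png",cv2.resize(c["image"][150:330,190:440],None,fx=3,fy=3,interpolation=cv2.INTER_CUBIC))
E
```

```text
True s 0.024282517863271402 [0.59970698 0.00822299 0.14866684] [-0.01716006 -0.71480961 -0.40083257] [-0.19377909 -1.66502597 -0.49565325] 17.025
```

View pics/touch.png

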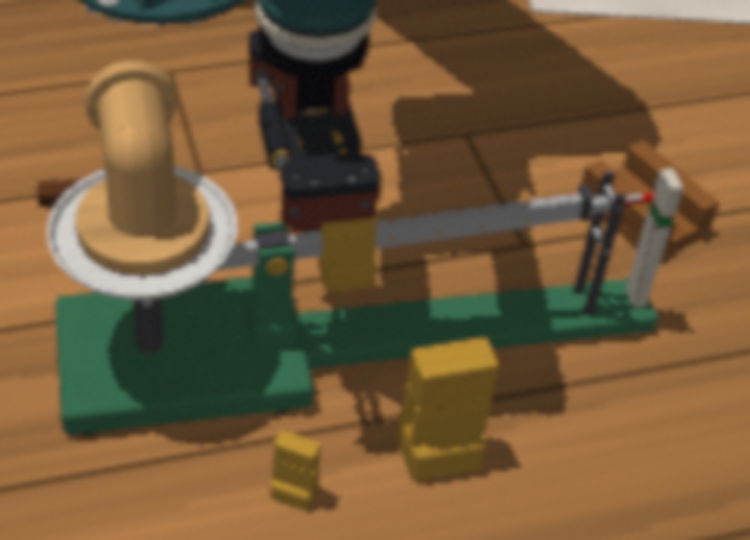

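The touch view shows the pattern standing on its flange inside the pan at (140,220), and the pointer tip (645,197) high above the green band (660,213). The fingertips are behind the thumb block at (345,220). First notch, eased upward:

```bash
cat >> h.py <<'E'
def sc(): 
    p=current_position();return (p[:2]-FU)@d
def notch(c0,z,up=8.5,slope=.06,end=.0165,hit=5.0,rate=.025):
    """c0: contact s of TCP with poise at present notch; z: low tip height"""
    servo_line(S(c0-.003,z),rate=.05)
    a=servo_line(S(c0+.0075,z+up*1e-3),rate=rate,contact_N=hit);f1=current_force()
    b=servo_line(S(c0+end,z+up*1e-3+slope*.009),rate=rate,contact_N=hit);s=sc();f2=current_force()
    print("push",a,b,round(s-c0,4),f1.round(2) if hasattr(f1,'round') else f1,np.round(f2,2),"t",current_clock())
    servo_line(S(s-.006,z+up*1e-3),rate=.06)
    return a or b
def touch(c0,z,back=.004):
    servo_line(S(c0-back,z),rate=.06);sleep(.1)
    r=servo_line(S(c0+.004,z),rate=.012,contact_N=1.6);s=sc();print("touch",r,round(s,4),"t",current_clock());return s
E
python3 - <<'E'
from h import *
c0=.0243
notch(c0,.147)
touch(c0+.018,.149)
E
```

```text
push True False 0.0168 [ 0.15 -2.17  0.27] [ 0.14 -0.64  1.02] t 18.4833
touch True 0.0422 t 19.55
```

```bash
python3 - <<'E'
from h import *
c0=.0422
for k in range(1,4):
    z=.147+.0011*k
    notch(c0,z,rate=.02)
    s=touch(c0+.018,z+.003)
    if abs(s-c0-.018)>.0015: print("off");break
    c0=s
E
```

```text
push False False 0.0167 [0.54 0.41 1.53] [-0.08 -0.34 -0.32] t 21.225
touch True 0.0601 t 22.275
push False False 0.0167 [ 0.69 -0.38  0.18] [-0.08  0.02 -0.34] t 23.95
touch True 0.0782 t 25.0083
push False False 0.0167 [-0.36 -0.79  0.13] [-0.63 -0.26  0.13] t 26.6833
touch True 0.0963 t 27.7417
```

```bash
cat >> h.py <<'E'
def pointer(name=None):
    c=capture("scene");im=c["image"];x0,y0,x1,y1=385,190,425,260
    if name:cv2.imwrite(name,cv2.resize(im[y0:y1,x0:x1],None,fx=8,fy=8,interpolation=cv2.INTER_NEAREST))
    h=cv2.cvtColor(im[y0:y1,x0:x1],cv2.COLOR_BGR2HSV)
    red=((h[...,0]<6)|(h[...,0]>174))&(h[...,1]>150)&(h[...,2]>110)
    v,u=np.nonzero(red)
    if not len(u):print("no red");return
    o=-c["R"].T@c["t"];out=[]
    for a,b,s in((u.max()+x0,v[u==u.max()].mean()+y0,.305),):
        K=c["intrinsics"];r=c["R"].T@np.array([(a-K[0,2])/K[0,0],(b-K[1,2])/K[1,1],1])
        n=np.array([d[1],-d[0],0]);t=n@(S(s,0)-o)/(n@r);p=o+t*r
        print("red tip px",a,b,"world",p.round(4),"n",len(u),"t",current_clock());return p[2]
E
python3 - <<'E'
from h import *
pointer()
c0=.0963;z=.1514
notch(c0,z,rate=.02);sleep(.6)
pointer("pics/p5.png")
c=capture("scene");cv2.imwrite("pics/s5.png",cv2.resize(c["image"][170:290,280:430],None,fx=5,fy=5,interpolation=cv2.INTER_CUBIC))
E
```

```text
red tip px 407 215.5 world [0.6228 0.2861 0.1439] n 8 t 27.7917
push False False 0.0167 [ 0.54 -0.18 -1.5 ] [ 0.   -0.09  0.01] t 29.4667
red tip px 407 215.0 world [0.6227 0.2857 0.1455] n 6 t 30.3667
```

View pics/s5.png

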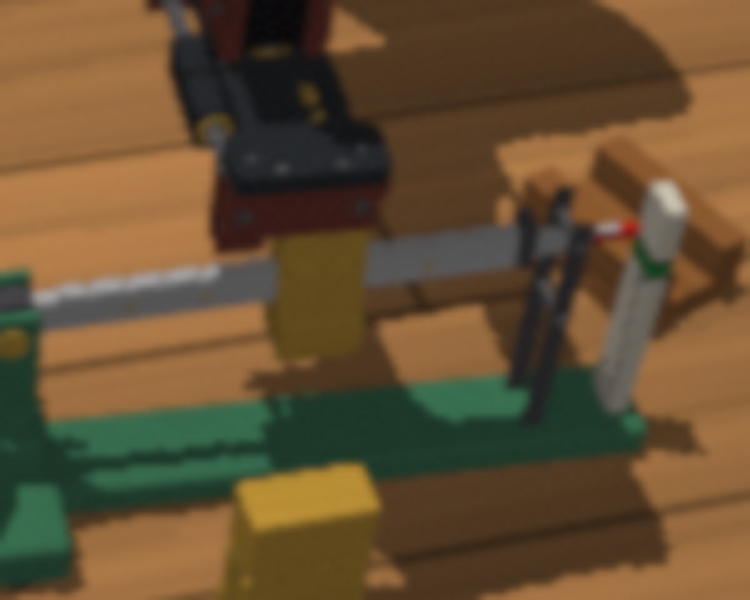

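The pointer tip (632,228 in the crop) is still well above the band (655,262), so the beam is on or near its upper stop. Next notch:

```bash
python3 - <<'E'
from h import *
c0=touch(.1143,.1555);pointer()
notch(c0,.1525,rate=.02);sleep(1.)
pointer()
c=capture("top");
c0=touch(c0+.018,.156)
E
```

```text
touch True 0.1152 t 31.2583
red tip px 407 216.5 world [0.6228 0.2868 0.1405] n 7 t 31.3083
push False False 0.0167 [ 0.25 -0.78 -0.69] [-0.41 -0.82  0.36] t 32.9833
no red
touch True 0.134 t 35.175
```

```bash
python3 - <<'E'
from h import *
servo_line(S(sc()-.008,.158),rate=.06);sleep(.8)
c=capture("scene");t=capture("top");print(current_clock())
a=cv2.resize(c["image"][185:265,350:430],(400,400),interpolation=cv2.INTER_CUBIC)
b=cv2.resize(t["image"][150:230,140:220],(400,400),interpolation=cv2.INTER_CUBIC)
cv2.imwrite("pics/s6.png",np.hstack([a,b]))
np.save("s6.npy",c["image"])
E
```

```text
36.3667
```

View pics/s6.png

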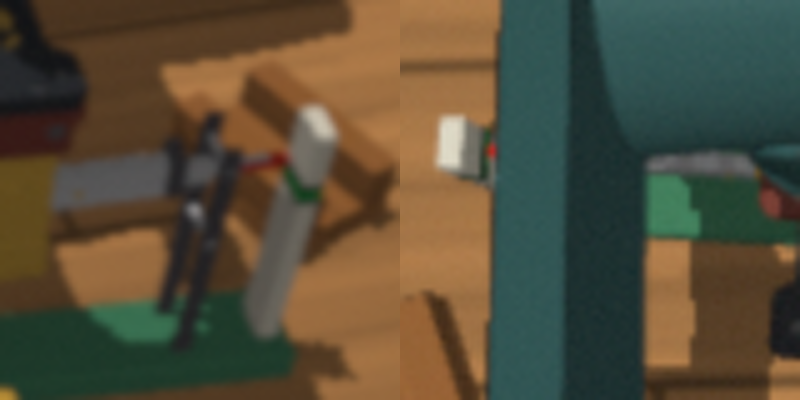

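The pointer tip (283,159 in the crop) has come off the stop but is still above the green band (302,190). The beam is floating, and I estimate two more notches.

```bash
sed -i 's/h\[...,2\]>110/h[...,2]>70/; s/h\[...,1\]>150/h[...,1]>140/' h.py; python3 - <<'E'
from h import *
pointer()
c=capture("scene");K=c["intrinsics"];o=-c["R"].T@c["t"]
r=c["R"].T@np.array([(410.4-K[0,2])/K[0,0],(223-K[1,2])/K[1,1],1]);n=np.array([d[1],-d[0],0]);print("band",o+r*(n@(S(.317,0)-o)/(n@r)))
c0=.134
notch(c0,.1515,rate=.02,end=.017);
c0=touch(c0+.0184,.155)
servo_line(S(c0-.008,.158),rate=.06);sleep(.8);pointer()
E
```

```text
red tip px 406 216.5 world [0.6226 0.2843 0.1408] n 10 t 36.4167
band [0.62396136 0.30071585 0.11704427]
push False False 0.0171 [-0.4   0.19 -0.72] [ 0.55 -0.23  0.25] t 38.2333
touch True 0.1525 t 39.2917
red tip px 405 218.5 world [0.6225 0.2832 0.1344] n 9 t 40.4417
```

```bash
python3 - <<'E'
from h import *
c0=.1525
notch(c0,.1505,rate=.02,end=.017);
c0=touch(c0+.0184,.153)
servo_line(S(c0-.010,.158),rate=.06);servo_line(S(c0-.010,.23),rate=.15);sleep(1);pointer()
c=capture("scene");print(current_clock())
cv2.imwrite("pics/s8.png",cv2.resize(c["image"][185:265,350:430],(560,560),interpolation=cv2.INTER_CUBIC))
P=cloud(c)
E
```

```text
push False False 0.0172 [0.25 0.12 0.02] [-0.34  0.27  0.55] t 42.225
touch True 0.1708 t 43.2917
red tip px 405 220.0 world [0.6226 0.2843 0.1292] n 14 t 45.3167
45.3667
```

View pics/s8.png

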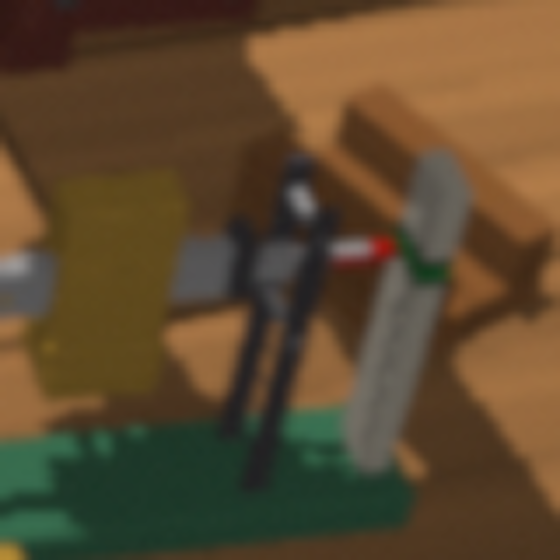

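The tip (395,245 in the crop) is now about level with the band (403–412, 235–270). I'll compare it sub-pixel with the initial picture, where it was centred, with the arm well clear.

```bash
python3 - <<'E'
from h import *
servo_line(S(.16,.30),rate=.2);move_ptp([.40,.25,.35],down(*d));sleep(.5)
c=capture("scene");t=capture("top");print(current_clock())
A=cv2.imread("pics/scene0.png");B=c["image"];s6=np.load("s6.npy")
def redc(im):
    f=im[195:245,390:425].astype(float);w=np.clip(f[...,2]-np.maximum(f[...,0],f[...,1])*1.0-60,0,None)
    v,u=np.mgrid[195:245,390:425];w*=(f[...,1]<f[...,2]*.45);return (w*u).sum()/w.sum(),(w*v).sum()/w.sum(),w.sum()
for n,im in(("init",A),("now",B),("s6",s6)):print(n,redc(im))
X=cloud(capture("scene"))
cv2.imwrite("pics/cmp.png",np.hstack([cv2.resize(i[195:245,380:430],(400,400),interpolation=cv2.INTER_CUBIC) for i in(A,B)]))
P=cloud(t);
T0=cv2.imread("pics/top0.png")
Q=P.reshape(-1,3);ss=(Q[:,:2]-FU)@d;oo=(Q[:,:2]-FU)@np.array([d[1],-d[0]])
for a in(.05,.09,.13,.24,.285):
    m=(abs(oo)<.004)&(abs(ss-a)<.02 if a<.2 else abs(ss-a)<.01)&(Q[:,2]>.1);print(a,m.sum(),np.percentile(Q[m][:,2],[50,80]).round(4))
m=(abs(oo)<.012)&(Q[:,2]>.155)&(ss>.1)&(ss<.26);print("poise top",ss[m].min(),ss[m].max(),np.median(ss[m]),np.median(Q[m][:,2]))
E
```

```text
47.425
init (np.float64(404.21989528795814), np.float64(220.4502617801047), np.float64(191.0))
now (np.float64(404.1917808219178), np.float64(219.8835616438356), np.float64(292.0))
s6 (np.float64(405.2173913043478), np.float64(216.3913043478261), np.float64(23.0))
0.05 75 [0.1375 0.1391]
0.09 72 [0.1372 0.1383]
0.13 73 [0.137  0.1391]
0.24 43 [0.1392 0.1433]
0.285 22 [0.1295 0.1307]
poise top 0.18086611048359644 0.22297309321318734 0.20092096891408534 0.1685642369242944
```

View pics/cmp.png

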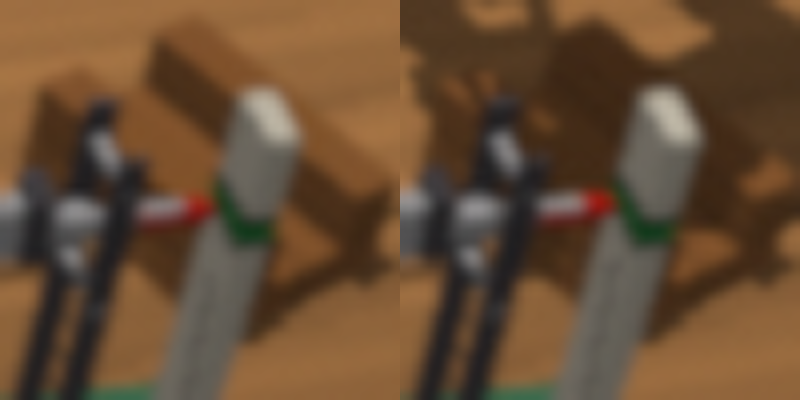

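The comparison shows the pointer tip at (602,202) now against (208,208) initially. That is 0.6–0.75 px, or about 2 mm, high and inside the ±4.5 mm band; one more notch would put it about 4 mm low. The poise is seated at 8 notches, so I'm handing in.

```bash
python3 -c "
from h import *
print(close_job(),current_clock())"
```

```text
the job is handed in; nothing more can be done
the job is handed in; nothing more can be done
```

The job is handed in: the pattern stands on its flange in the pan, the poise sits at 8 notches (about 400 g), and the pointer rests about 2 mm above the band's centre, inside its ±4.5 mm; the first nudge tripped my 5 N stop, and I did not log peak force.

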